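# Clamp a kiln post for grinding

### The arm

A 7-joint arm with a two-finger parallel gripper is mounted at the origin on the work surface. World frame = base frame: x ahead of the robot, y to its left, z up, the work surface at z = 0. Lengths are in m, angles in rad, forces in N, time in s.
With the tool pointing down it reaches from about 0.4 to 0.85 m from the base axis. Payload 10.4 kg.
Tool frame: the origin (TCP) lies on the centre line of the jaws, within the pads' length; the fingertips stand 8 mm ahead of it and the grasp point (between the pads) lies 11 mm behind it (r.finger_overhang is the distance from the TCP to the fingertips, in m); z points along the fingers, y is the line along which they close (so a half turn about z gives the same grasp; the last joint's range is limited). The gripper opens to 87 mm and grips with 3 to 60 N. Pads are 19 mm wide; open, the fingers measure 117 mm over their backs; the gripper's body (75 mm by 190 mm) begins 51 mm behind the grasp point.
Start: joints at [-1.138, 0.332, -0.065, 1.46, 0.022, 1.35, -0.088], TCP at [0.275, 0.561, 0.231] pointing down, gripper open.
Joint ranges: [-2.6, 2.6], [-0.5, 2.12], [-1.47, 1.34], [0.16, 2.42], [-1.27, 4.41], [0.06, 2.06], [-2.6, 2.6]. Speed limits (rad/s): [2.22, 2.22, 2.79, 2.79, 3.14, 3.14, 3.14].

### API

Orientations are given as a unit quaternion [x, y, z, w].
In Python, from bench import r, vision gives the robot as it stands.
- The arm moves only by the tool drive_tool, never from a script. Its argument "series" is a list of rows, each a list of 2 entries, a list of its own where there are three numbers: the shift along the world's x, y, z in cm, then the turn about the world's z in degrees. A call has exactly 10 rows; each row shifts and turns the commanded pose from where the row before left it; what a row does not reach is not made up. A row lasts 1/8 s, in which the tool goes at most 62.5 mm and 10.7 degrees, less where a joint would pass 70% of its speed; a pose out of reach is approached as far as the arm can. A call with a gripper value outside its range is refused whole. "hand" is the closure, from 0 (fully open) to 1 (shut), set as the call begins (left out, the last holds). The fingers move at their own pace and stop on an object; "newtons" is the grip in N (left out, the last holds). Time passes only in rows, so rows that do not move let the fingers close, or fill a call up. It gives the time, the measured TCP pose, the force, the opening and the grip force at its end, in the units of the state.
- r.read_state(): the state, without advancing time (a new reading comes with each control period).
- vision.camera(name): name is "scene" or "top"; returns a dict with "color" (480x640x3 uint8, red, green, blue), "intrinsics" (3x3 intrinsics, pixels), "R" (3x3) and "t" (3): a world point X has camera coordinates R X + t. Camera axes: x right, y down, z forward; pixel columns grow to the right and rows downward; lengths in m; the calibration is good to about 2 mm. A picture is of the moment at which its call begins. There is no depth.
- r.close_job(): hands the job in; it is judged then, once.
The state is a dict: "time": time; "joint_positions": joint angles; "joint_vel": joint speeds; "joint_torque": joint torques, N m; "ee_pos": TCP position; "eef_rot": TCP orientation; "ft_force": force on the tool from outside, world axes, zero at the start; "torque": the same for the moment, N m; "width": finger opening in m; "grip_force": force on a finger pad.
Only numpy, scipy, OpenCV 4.12 (cv2) and the standard library are available. Lean on these libraries where they do the work, as an engineer would, in place of code of your own. Each camera call takes 0.05 s, during which the arm holds its last target. There are 200 camera calls.

### The job

From the crate of kiln posts pick the round one with blue glaze drips, leaving the other posts standing, and stand it upright in the V-shaped nest of the green grinding clamp without knocking anything else on the bench about. Let go of it, then flip the red safety catch fully over so that it lies flat, and only then pull the black-knobbed clamp lever towards the robot, round to its stop. Finish while still holding the lever there, with the post clamped: the lever springs back if let go.

Things in the scene. Friction and masses are not known exactly. Their poses are not given: they have to be found in the camera images.
- post_center (a point): centre of the target: a loose, solid, cream-coloured round kiln post, 36 mm in diameter and 70 mm tall, 0.1 to 0.21 kg, with a blue glaze band and drips round its upper end. It stands upright in the crate (its z axis up); this point is half-way up, 35 mm above its underside
- post: the same loose kiln post; this origin is the centre of its underside
- crate: shallow open wooden crate, 230 x 230 mm outside, 32 mm high, walls and floor 7 mm thick, fixed; origin at the centre of its underside on the table. Four kiln posts stand in it in a 2 x 2 pattern about 106 mm apart along its x and y axes, 53 mm from its centre (each off by up to 6 mm); which post stands at which place varies
- plain_post: another round cream kiln post of the same size but without blue glaze; to be left alone. Origin at the centre of its underside
- square_post: square buff kiln post, 36 x 36 x 60 mm high; to be left alone. Origin at the centre of its underside
- tube_post: short white tube-shaped post, 44 mm in diameter, 45 mm high; to be left alone. Origin at the centre of its underside
- clamp: the grinding clamp, fixed to the table; origin on the table, its x axis points from the lever to the nest (roughly away from the robot), its y axis along the undisturbed lever arm, towards the knob. A green base plate 12 mm thick reaches from x -85 to 125 mm and y -50 to 185 mm in this frame. Nothing stands over the nest
- nest (a point): on the top face of the base plate (12 mm above the table; clamp frame x 75, y 0): where the centre of the post's underside is when the post touches both faces of the steel V block. The block (50 mm wide, 57 mm above the table) stands on the +x side of the post, open to -x; the -y and +y sides are free for the fingers. Axes as the clamp's
- pad: black rubber pad, 26 mm wide, top 52 mm above the table, that presses the post along the clamp's +x into the V block. At rest 13 mm from a post in the nest; a post set down up to 10 mm off towards it is pushed home. It moves 25 mm per rad of the lever, meets the post at about 0.52 and is backed by a 5 N/mm spring. Origin 34 mm on the -x side of its pressing face
- lever (a joint): angle of the clamp lever, rad: 0 at rest (arm along the clamp's +y axis), growing anticlockwise seen from above, so that the knob moves towards the clamp's -x (towards the robot); stop at 0.85. A spring pulls it back to 0 and, once the post is clamped, the pull grows softly to about 12 N at the knob at the stop. While the catch is up the lever cannot go beyond about 0.07
- lever_pivot (a point): point on the lever's upright pivot axis, at the height of the arm's middle (54 mm above the table; clamp frame x -35, y 0). The arm is a steel bar 16 mm wide, from 48 to 60 mm above the table
- handle_center (a point): middle of the black upright knob on the end of the lever arm, 125 mm from the pivot axis: a cylinder 25 mm in diameter and 42 mm high (65 to 107 mm above the table), this point 86 mm above the table. The knob is fixed to the arm
- catch (a joint): angle of the red safety catch, rad: 0 upright (locking the lever), growing as it folds over towards the clamp's +y, stop at 1.5 lying flat on the base. It moves easily (about 0.2 N at its tip); once past about 0.5 it falls flat by its own weight, and it stays there
- catch_hinge (a point): point on the catch's hinge axis, at the middle of its width (19 mm above the table; clamp frame x -61, y 75); the axis is parallel to the clamp's x axis
- catch_tip (a point): middle of the top edge of the red catch, a flat tongue 30 mm wide (along the clamp's x), 8 mm thick and 80 mm long from its hinge; its top is 99 mm above the table when upright. It stands on the robot's side of the lever arm, 3 mm from it, and can be pushed over from its -y side
- dome: white plaster dome mould, 140 mm across, 70 mm high, a bystander; origin at the centre of its underside
- glaze_jar: amber glaze jar, 64 mm across, 90 mm high, a bystander; origin at the centre of its underside
- cup: unglazed clay cup, 72 mm across, 85 mm high, a bystander; origin at the centre of its underside
- rib_knife: potter's spatula lying on the table, a bystander
- brush: glaze brush lying on the table, a bystander
Mind the look-alikes: they are no part of the job. What is shaped like the post but orange or pink is not meant.

How it is judged:
By the outcome, as a careful person would: the job done as asked, in the order asked, and still so for the second after the job is handed in, while the arm keeps its last pose, push and grip.
It also fails if it takes over 61 s, if anything falls off the work surface, if the arm or the gripper's body presses on something with over 40 N, if the wrist force passes 120 N, or if a joint passes its speed limit or range.

## Working session

There is one attempt and no reset: what is moved stays moved. The work goes in short steps, Python scripts to look and compute and a tool call to move; the robot and the scene stay as the last step left them, time stands still between calls to the robot, and variables do not carry over. Pictures are saved under pics/ and viewed, at most 10 in all, crops included, and the job is handed in when it is done.

Besides the shell and the picture viewer there is one more tool, called after "Request:" as a command line: name --argument value ..., lists and objects as JSON in quotes. drive_tool: Moves the arm, as the interface text tells. Its arguments: {"type":"object","properties":{"series":{"type":"array"},"hand":{"type":"number"},"newtons":{"type":"number"}},"required":["series"]}

```bash
mkdir -p pics; python3 - <<'E'
from bench import r, vision
import cv2, numpy as np
for n in ("scene","top"):
    c=vision.camera(n); cv2.imwrite(f"pics/{n}0.png",c["color"][:,:,::-1])
    np.savez(f"{n}.npz",K=c["intrinsics"],R=c["R"],t=c["t"]); print(n,np.round(c["intrinsics"],1).tolist(),np.round(-np.array(c["R"]).T@c["t"],3),np.round(c["R"],2).tolist())
s=r.read_state();print({k:np.round(v,3).tolist() for k,v in s.items()},r.finger_overhang)
E
```

```text
scene [[470.3, 0.0, 320.1], [0.0, 470.3, 246.7], [0.0, 0.0, 1.0]] [ 0.957 -0.393  1.027] [[0.77, 0.64, -0.01], [0.54, -0.66, -0.51], [-0.34, 0.39, -0.86]]
top [[616.5, 0.0, 326.5], [0.0, 616.5, 231.6], [0.0, 0.0, 1.0]] [0.258 0.03  1.65 ] [[-0.07, -1.0, -0.0], [-0.98, 0.07, -0.2], [0.2, -0.01, -0.98]]
{'time': 0.1, 'joint_positions': [-1.138, 0.333, -0.065, 1.461, 0.022, 1.35, -0.089], 'joint_vel': [-0.001, -0.002, -0.0, -0.002, -0.0, -0.001, -0.001], 'joint_torque': [0.001, -62.454, 0.024, -39.072, -0.061, 0.037, 0.0], 'ee_pos': [0.275, 0.561, 0.23], 'eef_rot': [0.226, 0.974, -0.001, -0.0], 'ft_force': [-0.487, 0.018, -0.239], 'torque': [0.028, 0.027, -0.027], 'grip_force': 0.0, 'width': 0.087} 0.008
```

View pics/scene0.png

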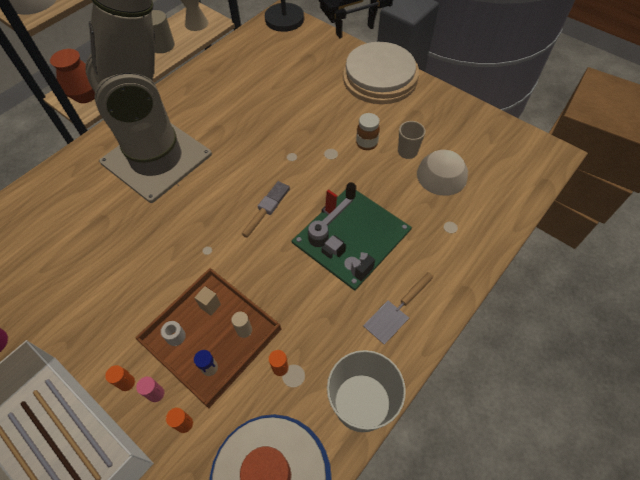

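View pics/top0.png

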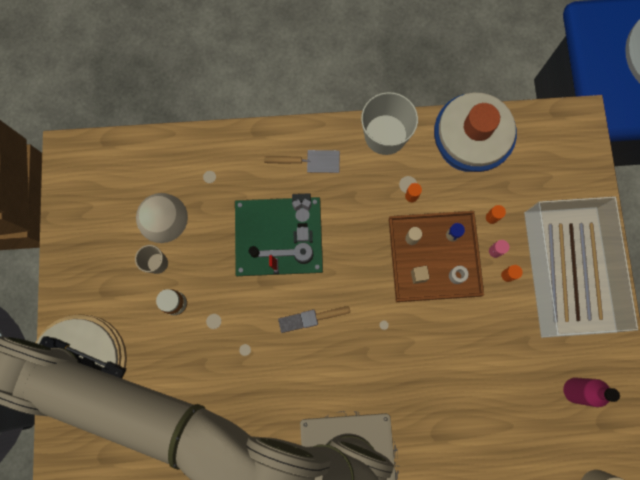

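The scene view shows the blue-glazed post in the crate at (204,360) and the green clamp at about (350,235). In the top view these are at (457,231) and (280,237), with the knob at (254,252) and the red catch at (272,262). Next I'll fit models in both views.

```bash
cat > h.py <<'E'
import cv2, numpy as np
from scipy.optimize import minimize
from scipy.spatial.transform import Rotation as Rt
cams={n:np.load(f"{n}.npz") for n in("scene","top")}
def proj(n,P):
    c=cams[n]; return cv2.projectPoints(np.asarray(P,float).reshape(-1,1,3),cv2.Rodrigues(c["R"])[0],c["t"],c["K"],None)[0][:,0]
def ray(n,px,z):
    c=cams[n]; C=-c["R"].T@c["t"]; d=c["R"].T@np.linalg.inv(c["K"])@[*px,1]; return C+d*(z-C[2])/d[2]
def cyl(x,y,z0,z1,r):
    a=np.linspace(0,2*np.pi,32); return [(x+r*np.cos(t),y+r*np.sin(t),z) for t in a for z in(z0,z1)]
def toW(p,P):
    P=np.atleast_2d(P).astype(float); c,s=np.cos(p[2]),np.sin(p[2])
    return np.c_[p[0]+c*P[:,0]-s*P[:,1],p[1]+s*P[:,0]+c*P[:,1],P[:,2]]
S=8
def fill(pts):
    m=np.zeros((480,640),np.uint8); return cv2.fillConvexPoly(m,np.round(cv2.convexHull(np.float32(pts))*16).astype(np.int32),255,cv2.LINE_AA,4)
def blob(mask,near=None):
    n,l,st,ce=cv2.connectedComponentsWithStats(mask.astype(np.uint8)); i=1+np.argmax(st[1:,4]); return l==i
def hull(m):
    ys,xs=np.nonzero(m); return fill(np.c_[xs,ys])
def fit(model,hulls,x0,step):
    def f(p): return sum(1-np.minimum(a,h).sum(dtype=float)/np.maximum(a,h).sum(dtype=float) for n,h in hulls.items() for a in[fill(proj(n,model(p)))])
    x0=np.array(x0,float); sim=np.vstack([x0]+[x0+np.eye(len(x0))[i]*step[i] for i in range(len(x0))])
    s=minimize(f,x0,method="Nelder-Mead",options=dict(initial_simplex=sim,xatol=1e-5,fatol=1e-5)); return s.x,s.fun
E
python3 - <<'E'
from h import *
im={n:cv2.imread(f"pics/{n}0.png") for n in cams}
G={};B={}
for n,I in im.items():
    h,s,v=cv2.split(cv2.cvtColor(I,cv2.COLOR_BGR2HSV))
    G[n]=hull(blob(cv2.morphologyEx(((h>55)&(h<90)&(s>90)).astype(np.uint8),cv2.MORPH_OPEN,np.ones((3,3)))))
    m=(h>108)&(h<130)&(s>150)&(v>60)
    w=np.zeros_like(m); 
    if n=="scene": w[335:385,185:225]=1
    else: w[215:250,440:475]=1
    B[n]=hull(blob(m&w)); print(n,(G[n]>0).sum(),(B[n]>0).sum())
box=[(x,y,z) for x in(-.085,.125) for y in(-.05,.185) for z in(0,.012)]
c0=ray("top",(279,237),.012)
p,f=fit(lambda p:toW(p,box),G,[c0[0],c0[1]-.07,0],[.02,.02,.1]); print("clamp",p,f)
for n in G:
    q,f=fit(lambda p:toW(p,box),{n:G[n]},p,[.01,.01,.05]); print(n,q,f)
b0=ray("top",(457,230),.077)
b,f=fit(lambda q:cyl(q[0],q[1],q[2],.077,.018),B,[b0[0],b0[1],.06],[.01,.01,.01]); print("post",b,f)
for n in B: print(n,fit(lambda q:cyl(q[0],q[1],q[2],.077,.018),{n:B[n]},b,[.005,.005,.005]))
np.savez("fit.npz",p=p,b=b)
out=[]
for n,(cx,cy,cx2,cy2) in dict(top=(280,237,437,250),scene=(352,236,210,340)).items():
    for k,(x,y) in enumerate([(cx,cy),(cx2,cy2)]):
        M=np.float32([[4,0,200-4*x],[0,4,150-4*y]]) if not(n=="scene" and k==0) else np.float32([[3,0,200-3*x],[0,3,150-3*y]])
        if (k==1): M=np.float32([[2.8,0,200-2.8*x],[0,2.8,150-2.8*y]])
        J=cv2.warpAffine(im[n],M,(400,300),flags=cv2.INTER_CUBIC)
        def dr(P,col):
            for u in proj(n,P)@M[:,:2].T+M[:,2]: cv2.circle(J,tuple(int(v) for v in u),2,col,-1)
        dr(toW(p,box),(0,255,255)); dr(toW(p,[(-.035,.125,.107),(-.035,0,.06),(-.061,.075,.099),(.075,0,.012)]),(255,0,255))
        dr(cyl(b[0],b[1],.007,.077,.018),(0,255,0)); out.append(J)
cv2.imwrite("pics/m1.png",np.vstack([np.hstack(out[:2]),np.hstack(out[2:])]))
E
```

```text
scene 5263 284
top 4275 182
clamp [ 0.5702936   0.088025   -0.02648022] 0.6506122862555961
scene [ 0.57016423  0.08812169 -0.02883584] 0.246682127921663
top [ 0.57502088  0.0897787  -0.04347852] 0.4023197426501517
post [ 0.56759955 -0.32291666  0.07701437] 0.23813975389617148
scene (array([ 0.56824279, -0.32321058,  0.07692709]), np.float64(0.08169896203946014))
top (array([ 0.56605594, -0.32361842,  0.07694471]), np.float64(0.140188379533302))
```

View pics/m1.png

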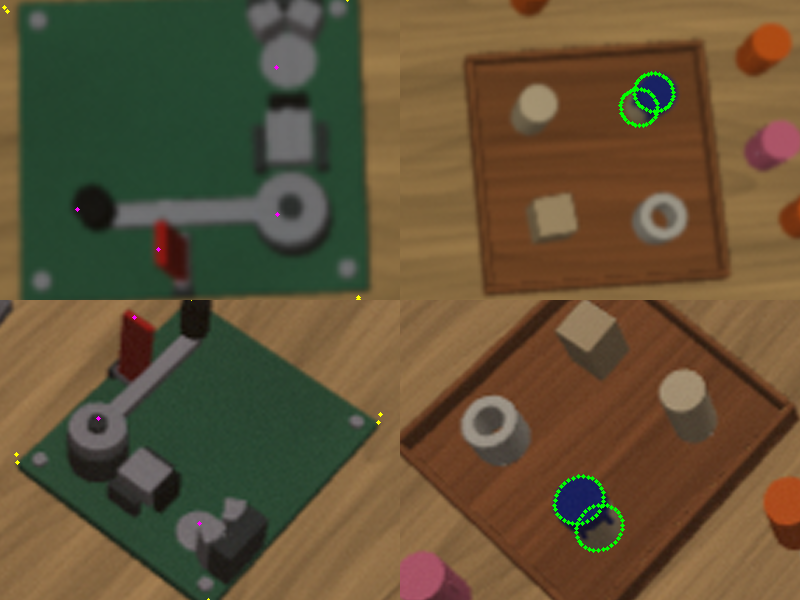

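The post overlay fits in both views. The clamp's green mask was incomplete, so its overlay is several pixels off; I'll refit it with a better mask.

```bash
python3 - <<'E'
from h import *
im={n:cv2.imread(f"pics/{n}0.png") for n in cams}
G={}
for n,I in im.items():
    b,g,r=[c.astype(int) for c in cv2.split(I)]
    m=((g>r+12)&(g>b+4)).astype(np.uint8); w=np.zeros_like(m)
    if n=="scene": w[180:295,285:418]=1
    else: w[188:285,225:335]=1
    G[n]=hull(blob(m*w)); print(n,(G[n]>0).sum(),I[215,260])
box=[(x,y,z) for x in(-.085,.125) for y in(-.05,.185) for z in(0,.012)]
b=np.load("fit.npz")["b"]
p,f=fit(lambda p:toW(p,box),G,[.57,.088,-.03],[.02,.02,.1]); print("clamp",p,f)
for n in G:
    q,f=fit(lambda p:toW(p,box),{n:G[n]},p,[.01,.01,.05]); print(n,q,f)
np.savez("fit.npz",p=p,b=b)
out=[]
for n,(x,y) in dict(top=(280,237),scene=(352,236)).items():
        M=np.float32([[3.6,0,200-3.6*x],[0,3.6,200-3.6*y]])
        if n=="scene": M=np.float32([[2.8,0,200-2.8*x],[0,2.8,200-2.8*y]])
        J=cv2.warpAffine(im[n],M,(400,400),flags=cv2.INTER_CUBIC)
        def dr(P,col):
            for u in proj(n,P)@M[:,:2].T+M[:,2]: cv2.circle(J,tuple(int(v) for v in u),1,col,-1)
        dr(toW(p,box),(0,255,255)); dr(toW(p,[(-.035,0,.06),(-.076,.075,.099),(-.046,.075,.099),(.075,0,.012)]),(255,0,255))
        dr(toW(p,cyl(-.035,.125,.065,.107,.0125)),(255,255,0)); dr(toW(p,cyl(.075,0,.012,.012,.018)),(255,255,0)); out.append(J)
cv2.imwrite("pics/m2.png",np.hstack(out))
print("nest",toW(p,(.075,0,.012)),"tip",toW(p,(-.061,.075,.099)),"knob",toW(p,(-.035,.125,.086)),"pivot",toW(p,(-.035,0,.054)),"yaw",np.degrees(p[2]))
E
```

```text
scene 6378 [ 62  99 132]
top 6793 [48 70 37]
clamp [ 0.57352036  0.08121309 -0.02867819] 0.14037333592899848
scene [ 0.57221735  0.08578765 -0.02169683] 0.08940338256307045
top [ 0.57341525  0.08125103 -0.02928484] 0.04605480365998593
nest [[0.64848952 0.07906252 0.012     ]] tip [[0.51469602 0.15793138 0.099     ]] knob [[0.54211904 0.20716529 0.086     ]] pivot [[0.53853476 0.08221669 0.054     ]] yaw -1.6431393617107746
```

View pics/m2.png

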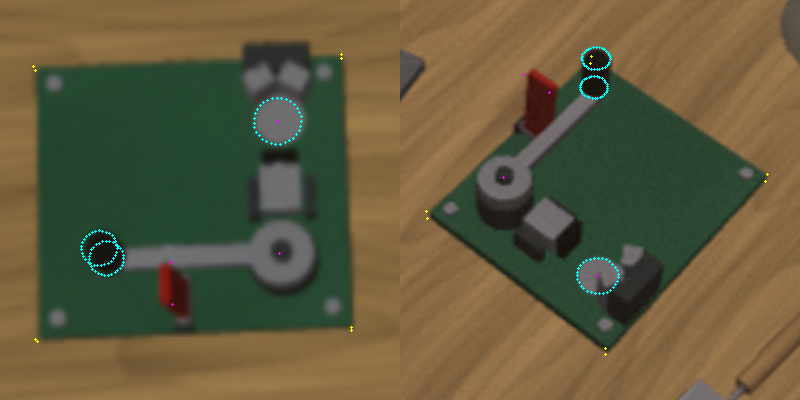

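The plate, nest disc, knob and catch overlays now all agree within about 3 mm. The nest is at (0.648, 0.079), and the nest disc sits at m2 (278,121). I'll move toward the post.

Request:
drive_tool --series '[[[1.5,-4.4,0],2.45],[[1.5,-4.4,0],2.45],[[1.5,-4.4,0],2.45],[[1.5,-4.4,0],2.45],[[1.5,-4.4,0],2.45],[[1.5,-4.4,0],2.45],[[1.5,-4.4,0],2.45],[[1.5,-4.4,0],2.45],[[1.5,-4.4,0],2.45],[[1.5,-4.4,0],2.45]]' --hand 0 --newtons 20

```text
time: 1.35
ee_pos: [0.4252, 0.1196, 0.2304]
eef_rot: [0.013, 1.0, 0.0, -0.0]
ft_force: [0.1, 0.1, -0.0]
width: 0.087
grip_force: 0.0
```

Request:
drive_tool --series '[[[1.6,-5,-0.5],0],[[1.6,-5,-0.5],0],[[1.6,-5,-0.5],0],[[1.6,-5,-0.5],0],[[1.6,-5,-0.5],0],[[1.6,-5,-0.5],0],[[1.6,-5,-1],0],[[1.6,-5,-1],0],[[1.5,-4.3,-1],0],[[0,0,0],0]]'

```text
time: 2.6
ee_pos: [0.5666, -0.3253, 0.1685]
eef_rot: [0.016, 1.0, -0.001, -0.002]
ft_force: [-0.8, 0.3, 0.0]
width: 0.0871
grip_force: 0.0
```

```bash
python3 - <<'E'
from bench import r, vision
from h import *
s=r.read_state();print(np.round(s["ee_pos"],4),np.round(s["eef_rot"],3),np.round(s["joint_positions"],2))
I=vision.camera("scene")["color"][:,:,::-1]
cv2.imwrite("pics/s2.png",cv2.resize(I[220:420,100:340],None,fx=3,fy=3))
E
```

```text
[ 0.5666 -0.3253  0.1685] [ 0.016  1.    -0.001 -0.002] [-0.03  0.5   0.67  1.49 -0.31  1.27  2.21]
```

View pics/s2.png

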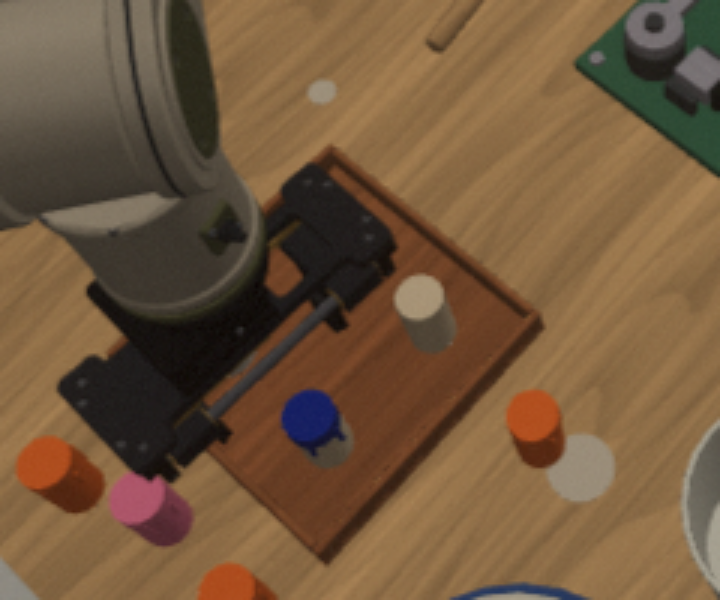

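The open gripper is hovering over the crate. The blue post at (315,425) stands free, and the orange and pink posts are outside the crate and low. I'll descend.

Request:
drive_tool --series '[[[0.1,0.2,-1.5],0],[[0,0,-1.5],0],[[0,0,-1.5],0],[[0,0,-1.5],0],[[0,0,-1.5],0],[[0,0,-1.5],0],[[0,0,-1.2],0],[[0,0,-0.8],0],[[0,0,0],0],[[0,0,0],0]]'

```text
time: 3.9
ee_pos: [0.5694, -0.32, 0.0611]
eef_rot: [0.014, 1.0, -0.0, 0.0]
ft_force: [0.1, -0.2, 0.4]
width: 0.0872
grip_force: 0.0
```

Request:
drive_tool --series '[[[-0.2,-0.3,-0.4],0],[[0,0,0],0],[[0,0,0],0],[[0,0,0],0],[[0,0,0],0],[[0,0,0],0],[[0,0,0],0],[[0,0,0],0],[[0,0,0],0],[[0,0,0],0]]' --hand 1 --newtons 20

```text
time: 5.15
ee_pos: [0.5671, -0.3229, 0.0567]
eef_rot: [0.014, 1.0, -0.0, 0.0]
ft_force: [0.8, -0.6, 1.2]
width: 0.0359
grip_force: 19.7
```

Request:
drive_tool --series '[[[0,0,0.5],0],[[0,0,1.0],0],[[0,0,1.5],0],[[0,0,1.5],0],[[0,0,1.5],0],[[0,0,1.5],0],[[0,0,1.5],0],[[0,0,1],0],[[0,0,0],0],[[0,0,0],0]]'

```text
time: 6.4
ee_pos: [0.5669, -0.3225, 0.156]
eef_rot: [0.014, 1.0, 0.0, -0.0]
ft_force: [-0.0, 0.3, -2.6]
width: 0.0358
grip_force: 19.7
```

Request:
drive_tool --series '[[[0.3,1.5,0],0],[[0.5,3,0],0],[[0.9,4.5,0],0],[[1,5.2,0],0],[[1,5.2,0],0],[[1,5.2,0],0],[[1,5.2,0],0],[[0.9,4.7,0],0],[[0.7,3.6,0],0],[[0.4,2.1,0],0]]'

```text
time: 7.65
ee_pos: [0.6437, 0.0827, 0.156]
eef_rot: [0.012, 1.0, 0.0, -0.0]
ft_force: [0.8, 0.2, -2.8]
width: 0.0357
grip_force: 19.7
```

Request:
drive_tool --series '[[[0,0,0],0],[[0,0,-0.5],0],[[0,0,-1],0],[[0,0,-1],0],[[0,0,-1],0],[[0,0,-0.5],0],[[0,0,0],0],[[0,0,0],0],[[0,0,0],0],[[0,0,0],0]]'

```text
time: 8.9
ee_pos: [0.6442, 0.0793, 0.1168]
eef_rot: [0.014, 1.0, 0.0, 0.0]
ft_force: [-0.1, -0.1, -1.9]
width: 0.0353
grip_force: 19.7
```

```bash
python3 - <<'E'
from bench import r, vision
from h import *
s=r.read_state();e=np.array(s["ee_pos"]);q=s["eef_rot"];print(np.round(e,4),np.round(q,3),np.round(s["joint_positions"],2),s["width"],s["grip_force"],np.round(s["ft_force"],1))
f=np.load("fit.npz")["p"]; nest=toW(f,(.075,0,.012))[0]; print((e-nest)[:2]*1000)
out=[]
for n in("top","scene"):
    I=vision.camera(n)["color"][:,:,::-1].copy(); c=proj(n,[nest])[0]
    z=e[2]-.0497
    M=np.float32([[5,0,200-5*c[0]],[0,5,200-5*c[1]]]); J=cv2.warpAffine(I,M,(400,400),flags=cv2.INTER_CUBIC)
    for P,col in((cyl(e[0],e[1],z,z+.07,.018),(0,255,255)),(cyl(*nest[:2],.012,.012,.018),(255,255,0))):
        for u in proj(n,P)@M[:,:2].T+M[:,2]: cv2.circle(J,tuple(int(v) for v in u),1,col,-1)
    out.append(J)
cv2.imwrite("pics/m3.png",np.hstack(out))
E
```

```text
[0.6442 0.0793 0.1168] [0.014 1.    0.    0.   ] [-0.6   0.51  0.54  1.55 -0.28  1.16  1.55] 0.035285926388781454 19.652694285687176 [-0.1 -0.1 -1.9]
[-4.28207232  0.22217125]
```

View pics/m3.png

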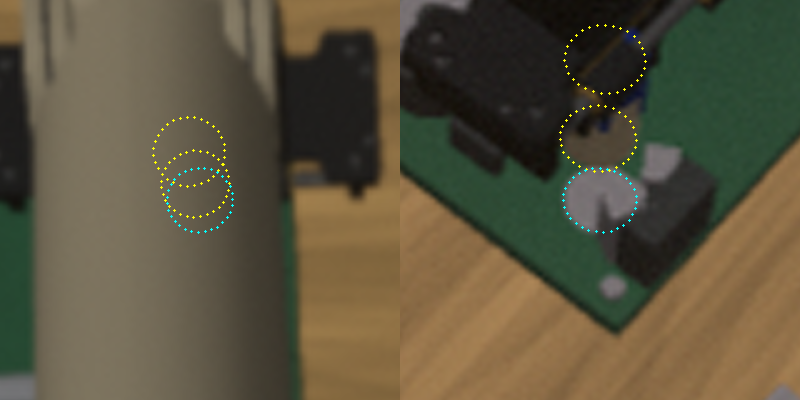

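The held post matches its predicted outline at (600,140), directly over the nest disc at (600,200) with about 4 mm of clearance from the V. I'll lower it.

Request:
drive_tool --series '[[[0,0,-0.5],0],[[0,0,-0.8],0],[[0,0,-0.8],0],[[0,0,-0.8],0],[[0,0,-0.8],0],[[0,0,-0.7],0],[[0,0,-0.5],0],[[0,0,-0.3],0],[[0,0,0],0],[[0,0,0],0]]'

```text
time: 10.25
ee_pos: [0.6443, 0.0792, 0.0649]
eef_rot: [0.014, 1.0, 0.0, 0.0]
ft_force: [0.4, -0.2, -0.9]
width: 0.0357
grip_force: 19.7
```

Request:
drive_tool --series '[[[0,0,-0.1],0],[[0,0,-0.1],0],[[0,0,-0.1],0],[[0,0,0],0],[[0,0,0],0],[[0,0,0],0],[[0,0,0],0],[[0,0,0],0],[[0,0,0],0],[[0,0,0],0]]'

```text
time: 11.5
ee_pos: [0.6441, 0.0792, 0.0616]
eef_rot: [0.014, 1.0, 0.0, 0.0]
ft_force: [0.1, 0.1, 0.3]
width: 0.0357
grip_force: 19.6
```

Request:
drive_tool --series '[[[0,0,0],0],[[0,0,0],0],[[0,0,0],0],[[0,0,0],0],[[0,0,0],0],[[0,0,0],0],[[0,0,0],0],[[0,0,0],0],[[0,0,0],0],[[0,0,0],0]]' --hand 0.3

```text
time: 12.75
ee_pos: [0.6441, 0.0792, 0.0616]
eef_rot: [0.014, 1.0, 0.0, -0.0]
ft_force: [-0.8, 0.1, 0.2]
width: 0.0607
grip_force: 0.0
```

Request:
drive_tool --series '[[[0,0,0.5],0],[[0,0,1],0],[[0,0,1.5],0],[[0,0,1.5],0],[[0,0,1.5],0],[[0,0,1.5],0],[[0,0,1.5],0],[[0,0,1],0],[[0,0,0],0],[[0,0,0],0]]'

```text
time: 14.0
ee_pos: [0.6438, 0.0792, 0.161]
eef_rot: [0.014, 1.0, -0.0, -0.0]
ft_force: [-0.8, -0.7, 0.6]
width: 0.0604
grip_force: 0.0
```

Request:
drive_tool --series '[[[-1.2,-0.2,0],0],[[-1.5,-0.4,0],0],[[-1.6,-0.4,0],0],[[-1.6,-0.4,0],0],[[-1.6,-0.4,0],0],[[-1.6,-0.4,0],0],[[-1.6,-0.4,0],0],[[-1.6,0,0],0],[[-1.2,0,0],0],[[0,0,0],0]]' --hand 1

```text
time: 15.25
ee_pos: [0.5083, 0.0534, 0.1616]
eef_rot: [0.014, 1.0, 0.0, -0.0]
ft_force: [0.5, -0.1, 0.4]
width: 0.0001
grip_force: 0.0
```

```bash
python3 - <<'E'
from bench import r, vision
from h import *
s=r.read_state();print(np.round(s["ee_pos"],4),np.round(s["joint_positions"],2),s["width"],np.round(s["ft_force"],1))
p=np.load("fit.npz")["p"]; out=[]
for n in("top","scene"):
    I=vision.camera(n)["color"][:,:,::-1].copy(); c=proj(n,toW(p,(0.02,.03,.03)))[0]
    M=np.float32([[3.2,0,200-3.2*c[0]],[0,3.2,200-3.2*c[1]]]); J=cv2.warpAffine(I,M,(400,400),flags=cv2.INTER_CUBIC)
    for u in proj(n,toW(p,cyl(.071,0,.012,.082,.018)))@M[:,:2].T+M[:,2]: cv2.circle(J,tuple(int(v) for v in u),1,(0,255,255),-1)
    out.append(J)
cv2.imwrite("pics/m4.png",np.hstack(out))
E
```

```text
[0.5083 0.0534 0.1616] [-0.73  0.14  0.58  1.88 -0.08  1.15  1.43] 9.945488677862125e-05 [ 0.5 -0.1  0.4]
```

View pics/m4.png

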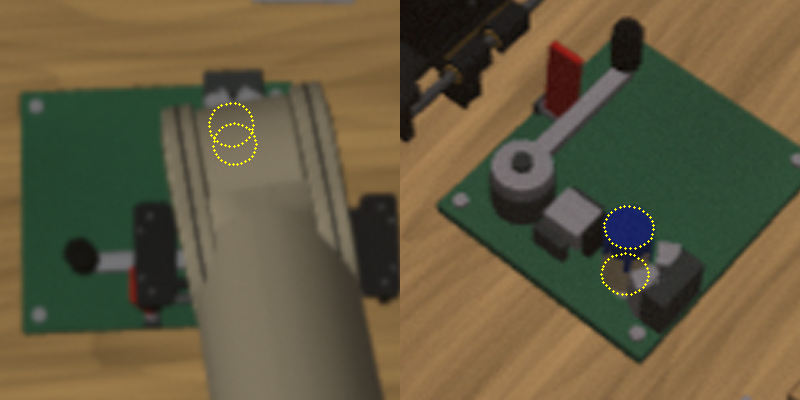

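The post stands upright in the nest (630,230) and the fingers are closed. I'll go to the −y side of the catch.

Request:
drive_tool --series '[[[0,1.5,0],0],[[-0.1,2,0],0],[[-0.1,1.5,0],0],[[-0.1,1,-1],0],[[0,0,-1.3],0],[[0,0,-1.5],0],[[0,0,-1.5],0],[[0,0,-1.2],0],[[0,0,-0.8],0],[[0,0,0],0]]'

```text
time: 16.6
ee_pos: [0.5059, 0.113, 0.0881]
eef_rot: [0.014, 1.0, -0.0, -0.0]
ft_force: [-0.1, -0.8, 0.4]
width: 0.0007
grip_force: 0.0
```

Request:
drive_tool --series '[[[0,0.5,0],0],[[0,1,0],0],[[0,1,0],0],[[0,1,0],0],[[0,1,0],0],[[0,1,0],0],[[0,1,0],0],[[0,0.7,0],0],[[0,0.5,0],0],[[0,0,0],0]]'

```text
time: 17.85
ee_pos: [0.5061, 0.1905, 0.0885]
eef_rot: [0.014, 1.0, 0.0, -0.0]
ft_force: [0.3, 0.1, 0.7]
width: 0.0005
grip_force: 0.0
```

Request:
drive_tool --series '[[[0,0,1],0],[[0,0,1.5],0],[[-1,0,1.5],0],[[-1.5,-1,1.5],0],[[-2,-3,1],0],[[-2,-4,0],0],[[-2,-4,0],0],[[-1,-4,0],0],[[0,-3,0],0],[[0,0,0],0]]' --hand 0.3

```text
time: 19.1
ee_pos: [0.4113, -0.0018, 0.1547]
eef_rot: [0.016, 1.0, 0.001, 0.001]
ft_force: [0.8, -0.2, 0.7]
width: 0.0603
grip_force: 0.0
```

```bash
python3 - <<'E'
from bench import r, vision
from h import *
s=r.read_state();print(np.round(s["ee_pos"],4),np.round(s["joint_positions"],2),s["width"],np.round(s["ft_force"],1))
p=np.load("fit.npz")["p"]; out=[]
for n in("top","scene"):
    I=vision.camera(n)["color"][:,:,::-1].copy(); c=proj(n,toW(p,(0.02,.05,.03)))[0]
    M=np.float32([[3.2,0,200-3.2*c[0]],[0,3.2,200-3.2*c[1]]]); J=cv2.warpAffine(I,M,(400,400),flags=cv2.INTER_CUBIC)
    for P in (cyl(-.035,.125,.065,.107,.0125),cyl(.071,0,.012,.082,.018)):
      for u in proj(n,toW(p,P))@M[:,:2].T+M[:,2]: cv2.circle(J,tuple(int(v) for v in u),1,(0,255,255),-1)
    out.append(J)
cv2.imwrite("pics/m5.png",np.hstack(out))
E
```

```text
[ 0.4113 -0.0018  0.1547] [-0.77 -0.15  0.63  2.11  0.09  1.15  1.35] 0.06026650610941626 [ 0.8 -0.2  0.7]
```

View pics/m5.png

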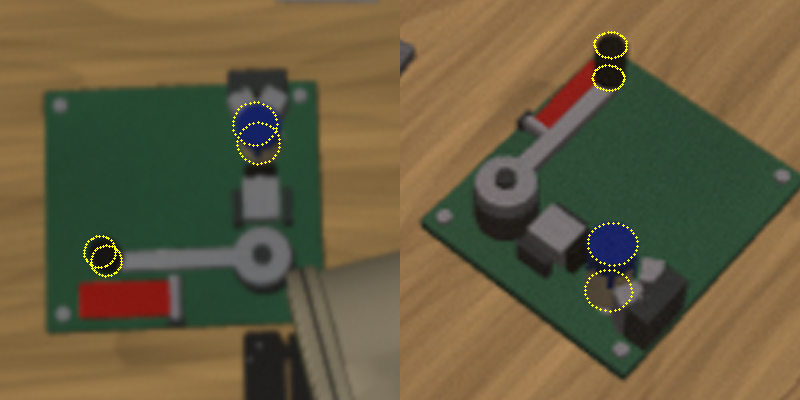

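The catch lies flat and red at (125,298), and the post and lever are undisturbed. I'll turn the gripper and go over the knob.

Request:
drive_tool --series '[[[0.6,1,0],-9],[[1.4,2.2,0],-9],[[1.4,2.2,0],-9],[[1.4,2.2,0],-9],[[1.4,2.2,0],-9],[[1.4,2.2,0],-9],[[1.4,2.2,0],-9],[[1.4,2.2,0],-9],[[1.4,2.2,0],-9],[[1.3,2.1,0],-9]]' --hand 0.2

```text
time: 20.45
ee_pos: [0.5421, 0.2095, 0.1535]
eef_rot: [0.718, 0.696, -0.0, -0.0]
ft_force: [-0.6, -1.1, 0.2]
width: 0.0695
grip_force: 0.0
```

Request:
drive_tool --series '[[[0,0,0],0],[[0,0,0],0],[[0,0,0],0],[[0,0,0],0],[[0,0,0],0],[[0,0,0],0],[[0,0,0],0],[[0,0,0],0],[[0,0,0],0],[[0,0,0],0]]'

```text
time: 21.7
ee_pos: [0.5421, 0.2072, 0.1536]
eef_rot: [0.717, 0.697, 0.0, 0.0]
ft_force: [-1.3, 0.1, 0.1]
width: 0.0696
grip_force: 0.0
```

Request:
drive_tool --series '[[[0,0,-0.6],0],[[0,0,-1],0],[[0,0,-1.2],0],[[0,0,-1.2],0],[[0,0,-1.2],0],[[0,0,-1],0],[[0,0,-0.6],0],[[0,0,-0.2],0],[[0,0,0],0],[[0,0,0],0]]'

```text
time: 22.95
ee_pos: [0.5423, 0.2073, 0.0839]
eef_rot: [0.717, 0.697, 0.0, 0.0]
ft_force: [-0.2, -0.6, 0.8]
width: 0.0691
grip_force: 0.0
```

Request:
drive_tool --series '[[[0,0,0],0],[[0,0,0],0],[[0,0,0],0],[[0,0,0],0],[[0,0,0],0],[[0,0,0],0],[[0,0,0],0],[[0,0,0],0],[[0,0,0],0],[[0,0,0],0]]' --hand 1 --newtons 30

```text
time: 24.2
ee_pos: [0.5422, 0.2073, 0.0836]
eef_rot: [0.717, 0.697, 0.0, 0.0]
ft_force: [1.1, 0.4, -1.2]
width: 0.0241
grip_force: 30.0
```

```bash
python3 - <<'E'
from bench import r
from h import *
s=r.read_state();e=np.array(s["ee_pos"]);p=np.load("fit.npz")["p"]
print(np.round(s["ft_force"],1),np.round(s["joint_positions"],2))
pv=toW(p,(-.035,0,.054))[0]; d=e[:2]-pv[:2]; print("radius",np.hypot(*d),"lever",np.degrees(np.arctan2(d[1],d[0])-np.pi/2-p[2]))
th=np.linspace(0,.86,13); P=pv[:2]+.125*np.c_[np.cos(th+np.pi/2+p[2]),np.sin(th+np.pi/2+p[2])]
print(np.round(np.diff(P,axis=0)*100,2).tolist(),np.degrees(th[1]),P[0],P[-1])
E
```

```text
[ 1.1  0.4 -1.2] [-0.89  0.4   0.55  1.77 -0.24  1.04 -0.29]
radius 0.12514502489599588 lever -0.01783868512876873
[[-0.9, -0.01], [-0.89, -0.07], [-0.89, -0.13], [-0.87, -0.2], [-0.86, -0.26], [-0.84, -0.32], [-0.81, -0.38], [-0.78, -0.44], [-0.75, -0.49], [-0.71, -0.54], [-0.67, -0.59], [-0.63, -0.64]] 4.1061975317709 [0.54211904 0.20716529] [0.44618191 0.16645416]
```

Knob gripped; pulling along the arc, slowly enough for a soft clamp.

Request:
drive_tool --series '[[[-0.9,0,0],4.1],[[-0.9,-0.1,0],4.1],[[-0.9,-0.1,0],4.1],[[-0.9,-0.2,0],4.1],[[-0.85,-0.25,0],4.1],[[-0.85,-0.3,0],4.1],[[-0.8,-0.4,0],4.1],[[0,0,0],0],[[0,0,0],0],[[0,0,0],0]]'

```text
time: 25.45
ee_pos: [0.4818, 0.1928, 0.0836]
eef_rot: [0.523, 0.852, -0.0, 0.001]
ft_force: [4.2, -3.3, -2.0]
width: 0.0242
grip_force: 30.0
```

Request:
drive_tool --series '[[[-0.8,-0.45,0],4.1],[[0,0,0],0],[[-0.75,-0.5,0],4.1],[[0,0,0],0],[[-0.7,-0.55,0],4.1],[[0,0,0],0],[[-0.65,-0.6,0],4.1],[[0,0,0],0],[[0,0,0],0],[[0,0,0],0]]'

```text
time: 26.7
ee_pos: [0.4536, 0.1726, 0.0837]
eef_rot: [0.396, 0.918, 0.001, 0.001]
ft_force: [8.7, -0.2, -8.7]
width: 0.0241
grip_force: 30.0
```

```bash
cat > st.py <<'E'
from bench import r
from h import *
s=r.read_state();e=np.array(s["ee_pos"]);p=np.load("fit.npz")["p"]
pv=toW(p,(-.035,0,.054))[0]; d=e[:2]-pv[:2]; th=np.arctan2(d[1],d[0])-np.pi/2-p[2]
t=np.array([-np.sin(th+np.pi/2+p[2]),np.cos(th+np.pi/2+p[2])])
print("radius",np.hypot(*d),"lever",th,"tangent",t,"Ft",np.dot(t,s["ft_force"][:2]),np.round(s["ft_force"],1),np.round(s["torque"],2),s["width"],s["grip_force"],s["time"])
E
python3 st.py
```

```text
radius 0.12402961614466702 lever 0.7824600676309326 tangent [-0.72910577 -0.68440104] Ft -6.21714612181678 [ 8.7 -0.2 -8.7] [-0.1  -2.01 -0.21] 0.024102834431326495 30.006039866711944 26.7
```

Request:
drive_tool --series '[[[-0.35,-0.35,0],2],[[0,0,0],0],[[-0.3,-0.35,0],2],[[0,0,0],0],[[-0.2,-0.2,0],1],[[0,0,0],0],[[0,0,0],0],[[0,0,0],0],[[0,0,0],0],[[0,0,0],0]]' --newtons 45

```text
time: 27.95
ee_pos: [0.4468, 0.1655, 0.0839]
eef_rot: [0.356, 0.935, 0.003, 0.003]
ft_force: [20.7, 9.0, -21.3]
width: 0.0239
grip_force: 45.1
```

```bash
python3 st.py
```

```text
radius 0.12395002969586655 lever 0.8622791425045382 tangent [-0.67221414 -0.74035678] Ft -20.630988690537126 [ 20.7   9.  -21.3] [ 1.69 -4.03 -0.48] 0.023935663894018418 45.060068462044 27.95
```

Request:
drive_tool --series '[[[-0.1,-0.15,-0.1],0],[[0,0,0],0],[[0,0,0],0],[[0,0,0],0],[[0,0,0],0],[[0,0,0],0],[[0,0,0],0],[[0,0,0],0],[[0,0,0],0],[[0,0,0],0]]'

```text
time: 29.2
ee_pos: [0.4466, 0.1653, 0.0838]
eef_rot: [0.355, 0.935, 0.004, 0.003]
ft_force: [20.6, 12.1, -16.3]
width: 0.0236
grip_force: 45.1
```

```bash
python3 st.py; python3 - <<'E'
from bench import r, vision
from h import *
p=np.load("fit.npz")["p"]; out=[]
for n in("top","scene"):
    I=vision.camera(n)["color"][:,:,::-1].copy(); c=proj(n,toW(p,(0.0,.05,.03)))[0]
    M=np.float32([[3.2,0,200-3.2*c[0]],[0,3.2,200-3.2*c[1]]]); J=cv2.warpAffine(I,M,(400,400),flags=cv2.INTER_CUBIC)
    for P in (cyl(-.035-.125*np.sin(.85),.125*np.cos(.85),.065,.107,.0125),cyl(.075,0,.012,.082,.018)):
      for u in proj(n,toW(p,P))@M[:,:2].T+M[:,2]: cv2.circle(J,tuple(int(v) for v in u),1,(0,255,255),-1)
    out.append(J)
cv2.imwrite("pics/m6.png",np.hstack(out))
E
```

```text
radius 0.1239533010143878 lever 0.8645792193710162 tangent [-0.67050948 -0.74190096] Ft -22.746836916659557 [ 20.6  12.1 -16.3] [ 2.26 -4.1  -0.42] 0.023617042062324595 45.115788420662284 29.2
```

View pics/m6.png

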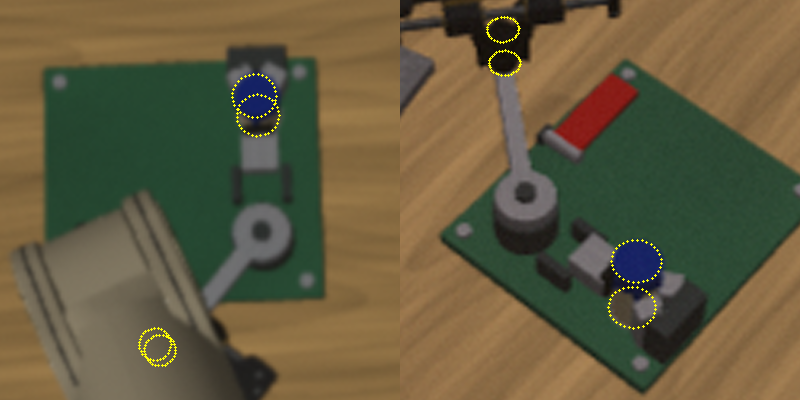

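The lever is at its stop: an extra 1.8 mm of command moved it only 0.3 mm. The pad is pressing the post into the V (637,260), and the catch is flat. I'll hand the job in.

```bash
python3 -c "
from bench import r
print(r.close_job())"
```

```text
the job is handed in; nothing more can be done
None
```

The blue-glazed post is clamped in the nest, the red catch lies flat, and the gripper was still holding the lever at its stop when I handed the job in at about 29 s; no verdict was returned.

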